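# Lay out the staining station round the cooling block

### The job

Lay out the staining station round the blue cooling block, with left and right as the robot sees them: stand the amber dropper bottle off the block's left end and the lidded sample jar off its right end, each in line with the block's length and with a gap of about 3 cm between it and the end of the block. Set the rubber stopper, narrow end down, on the middle of the jar's lid, and stack the cover-slip carton upright, centred and square, on top of the box of stained vials. Leave the yellow-capped bottle and the petri dish where they are.

Things in the scene. Friction and masses are not known exactly. Their poses are not given: they have to be found in the camera images.
- cooling_block: Blue cooling block full of small capped tubes, fixed to the bench, 52 (x) x 100 (y) x 34 mm high; its length runs along its y axis, +y to its left end and -y to its right end as the robot sees it (yaw within 0.3 rad of straight). Origin: centre of its underside; z up.
- stain_box: Box of stained vials, clear upper part on a maroon tray, fixed to the bench, 49 (x) x 59 (y) mm (its solid shape measures 47 x 57), flat top 58 mm above the bench; yaw within 0.3 rad of straight. Origin: centre of its underside; z up.
- sample_jar: Squat round sample jar with a wide flat blue lid, loose, standing, 72 mm high; body 52 mm across up to 56 mm height, lid 56 mm across above that; about 0.06 kg. Origin: centre of its underside; z up.
- dropper_bottle: Small amber dropper bottle with a black cap, loose, standing, 89 mm high; body 39 mm across up to its shoulder at about 65 mm, cap 26 mm across from 74 mm up; about 0.08 kg. Origin: centre of its underside; z up.
- slip_carton: Small white and blue rectangular carton of cover slips, loose, standing, 45 (x) x 67 (y) x 52 mm high; about 0.1 kg; starts with its yaw within 0.5 rad of straight. Origin: centre of its underside; z up.
- stopper: Dark red tapered rubber stopper, loose, wide end up, 30 mm high, 39 mm across at the top and narrower at the bottom; about 0.03 kg. Origin: centre of its underside; z up.
- capped_bottle: Bystander: clear reagent bottle with a yellow screw cap, loose, standing in the row with the loose things, 44 mm across, 107 mm high; not to be moved. Origin: centre of its underside; z up.
- petri: Bystander: flat petri dish, loose, 88 mm across, 14 mm high; not to be moved. Origin: centre of its underside; z up.

How it is judged:
At the end, for the whole second after the job is handed in: Upright, in line with the block (15 mm), gap 30 +- 16 mm: bottle at its left end, jar at its right. Stopper upright on the lid, carton upright on the vial box, centred to 12 mm, carton square to 0.25 rad. All released, at rest; yellow-capped bottle upright, it and dish within 25 mm of start (y of sample_jar in the frame of cooling_block between -0.124 and -0.092 m and x of sample_jar in the frame of cooling_block between -0.015 and 0.015 m and height (world z) of sample_jar between -0.006 and 0.006 m and angle between each of sample_jar, dropper_bottle, stopper, slip_carton's own z axis and vertical below 0.15 rad and y of dropper_bottle in the frame of cooling_block between 0.084 and 0.116 m and x of dropper_bottle in the frame of cooling_block between -0.015 and 0.015 m and height (world z) of dropper_bottle between -0.006 and 0.006 m and horizontal distance between stopper and sample_jar below 0.012 m and height (world z) of stopper between 0.066 and 0.078 m and horizontal distance between slip_carton and stain_box below 0.012 m and height (world z) of slip_carton between 0.052 and 0.064 m and (angle between the y axis of slip_carton and the y axis of stain_box, either way round below 0.25 rad or angle between the y axis of slip_carton and the x axis of stain_box, either way round below 0.25 rad) and linear speed of each of sample_jar, dropper_bottle, slip_carton, stopper below 0.02 m/s and distance of each of capped_bottle, petri from where it was at the start of the episode below 0.025 m and angle between capped_bottle's own z axis and vertical below 0.2 rad); the robot touches nothing.
It fails at once if the yellow-capped bottle is knocked over or shoved away (angle between capped_bottle's own z axis and vertical above 0.6 rad or distance of capped_bottle from where it was at the start of the episode above 0.05 m).
It fails at once if the petri dish is shoved away (distance of petri from where it was at the start of the episode above 0.05 m).
It also fails if it takes over 109 s, if anything falls off the work surface, if the arm or the gripper's body presses on something with over 40 N, if the wrist force passes 120 N, or if a joint passes its speed limit or range.

### The arm

A 6-joint arm with a two-finger parallel gripper is mounted at the origin on a cart in front of the work surface, level with it; the furniture and walls round the work are solid. World frame = base frame: x ahead of the robot, y to its left, z up, the work surface at z = 0. Lengths are in m, angles in rad, forces in N, time in s.
With the tool pointing down it reaches from about 0.325 to 0.875 m from the base axis. Payload 4.4 kg.
Tool frame: the origin (TCP) lies midway between the tips of the shut fingers; the grasp point (between the pads) lies ctrl.hold_point_z behind it (ctrl.hold_point_z is the distance from the TCP to the grasp point, in m); z points along the fingers, y is the line along which they close (so a half turn about z gives the same grasp; the last joint's range is limited). The gripper opens to 85 mm and grips with 20 to 120 N. Pads are 22 mm wide; open, the fingers measure 114 mm over their backs; the gripper's body (76 mm by 85 mm) begins 54 mm behind the grasp point. The pads swing forward as they close: fully open they stand 13 mm farther back than shut.
Start: joints at [0.978, 0.207, 1.542, -0, 1.393, -0.15], TCP at [0.246, 0.52, 0.231] pointing down, gripper open.
Joint ranges: [-2.73, 2.73], [-0.86, 2.22], [0.23, 2.46], [-1.11, 4.25], [0.08, 2.63], [-2.82, 2.82]. Speed limits (rad/s): [2.79, 2.79, 3.14, 3.14, 3.14, 3.14].

### API

Orientations are given as [roll, pitch, yaw] about the fixed x, y, z axes, in that order (R = Rz(yaw) Ry(pitch) Rx(roll)).
In Python, from cell import status, get_image, ctrl gives the robot as it stands. The module is installed in compiled form; this text tells all that it offers.
- The arm moves only by the shell command python3 -m crank 'ROWS' [FORCE]. ROWS is JSON, one flat list of numbers, 5 for each row, row after row: the closure, from 0 (fully open) to 1 (shut), then the shift along the tool's x, y, z in m, then the turn about the tool's z in rad. A call has 1 to 10 rows; each row is the pose to reach, as a shift and turn from the pose commanded when the call began, along the tool's axes at that moment; what a row does not reach only later rows make up. A row lasts 1/8 s, in which the tool goes at most 62.5 mm and 10.7 degrees, less where a joint would pass 70% of its speed; a pose out of reach is approached as far as the arm can. A call with a gripper value outside its range is refused whole. The fingers move at their own pace and stop on an object; FORCE is the grip in N (left out, the last holds). Time passes only in rows, so rows that repeat a pose let the fingers close. It gives the time, the measured TCP pose, the force, the opening and the grip force at its end, in the units of the state.
- status.state(): the state, without advancing time (a new reading comes with each control period).
- get_image(name): name is "scene" or "top"; returns a dict with "frame" (480x640x3 uint8, blue, green, red), "intrinsics" (3x3 intrinsics, pixels), "T" (4x4, takes a point from camera to world coordinates). Camera axes: x right, y down, z forward; pixel columns grow to the right and rows downward; lengths in m; the calibration is good to about 2 mm. A picture is of the moment at which its call begins. There is no depth.
- ctrl.job_done(): hands the job in; it is judged then, once.
The state is a dict: "t": time; "q": joint angles; "qd": joint speeds; "tau": joint torques, N m; "ee_pos": TCP position; "tcp_rot": TCP orientation; "contact_force": force on the tool from outside, world axes, zero at the start; "torque": the same for the moment, N m; "finger_gap": opening from 0.0 (shut) to 1.0 (fully open); "grip_force": force on a finger pad.
Only numpy, scipy, OpenCV 4.12 (cv2) and the standard library are available. Lean on these libraries where they do the work, as an engineer would, in place of code of your own. Each camera call takes 0.05 s, during which the arm holds its last target. There are 200 camera calls.

## Working session

There is one attempt and no reset: what is moved stays moved. The work goes in short steps, Python scripts to look and compute and a shell command to move; the robot and the scene stay as the last step left them, time stands still between calls to the robot, and variables do not carry over. Pictures are saved under pics/ and viewed, at most 14 in all, crops included, and the job is handed in when it is done.

```bash
mkdir -p pics
python3 - <<'E'
from cell import status,get_image,ctrl
import cv2,numpy as np
np.set_printoptions(precision=4,suppress=True)
for n in("scene","top"):
    d=get_image(n);cv2.imwrite(f"pics/{n}0.png",d["frame"]);print(n,d["intrinsics"],d["T"])
s=status.state();print(s["t"],s["ee_pos"],s["tcp_rot"],s["finger_gap"],ctrl.hold_point_z)
E
```

```text
scene [[496.633    0.     330.919 ]
 [  0.     496.633  232.0753]
 [  0.       0.       1.    ]] [[ 0.8602 -0.2567  0.4407 -0.0415]
 [-0.5095 -0.4704  0.7205 -0.9124]
 [ 0.0223 -0.8443 -0.5354  0.69  ]
 [ 0.      0.      0.      1.    ]]
top [[450.2441   0.     323.2482]
 [  0.     450.2441 232.5247]
 [  0.       0.       1.    ]] [[ 0.0048 -0.9953  0.0962  0.3986]
 [-0.9995 -0.0078 -0.0301 -0.0331]
 [ 0.0307 -0.096  -0.9949  1.0065]
 [ 0.      0.      0.      1.    ]]
0.1 [0.246  0.519  0.2302] [-3.1395 -0.0003  2.6988] 1.0017788175488491 0.0187
```

View pics/scene0.png

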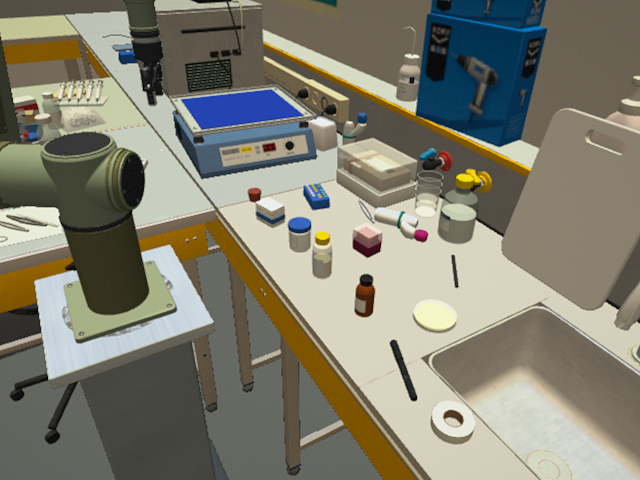

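View pics/top0.png

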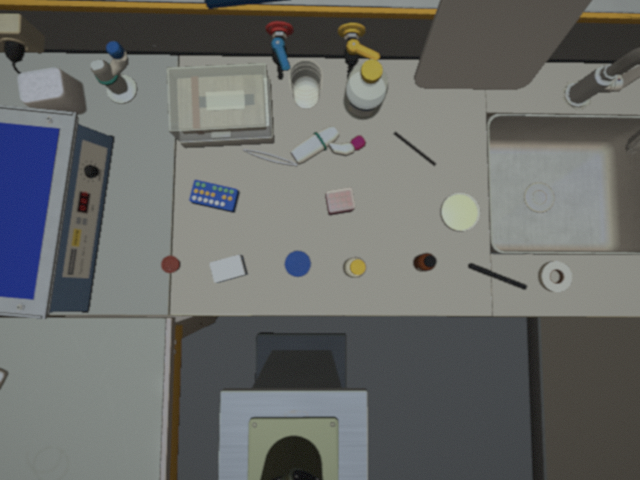

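The two views show, in the top view: stopper (171,264), carton (228,268), jar lid (298,264), yellow cap (355,267), dropper cap (425,262), petri (460,212), block (214,195) and vial box (340,200). In the scene view: stopper (255,195), carton (270,210), jar (299,233), dropper (365,296), box (368,240), block (316,195).

Run:
```python
import cv2,numpy as np
t=cv2.imread("pics/top0.png");s=cv2.imread("pics/scene0.png")
a=cv2.resize(t[170:290,150:370],None,fx=3.6,fy=2.5*1.44,interpolation=cv2.INTER_CUBIC)[:, :792]
cv2.imwrite("pics/c_top.png",a)
b=cv2.resize(s[175:325,235:390],None,fx=4,fy=4,interpolation=cv2.INTER_CUBIC)
cv2.imwrite("pics/c_scene.png",b)
```

```text
(no output)
```

View pics/c_top.png

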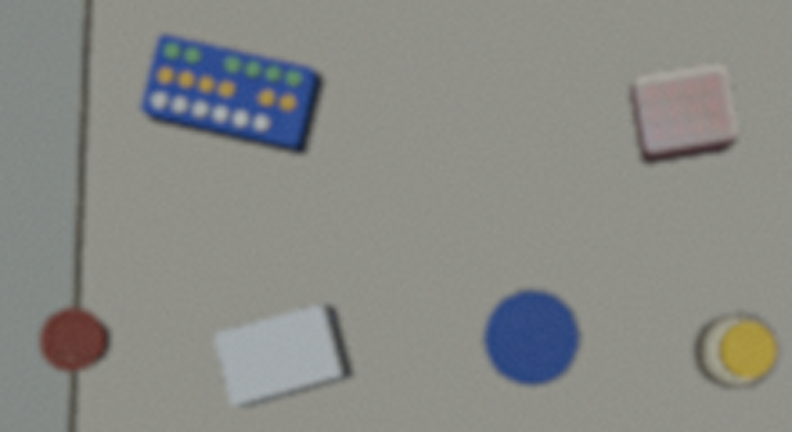

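View pics/c_scene.png

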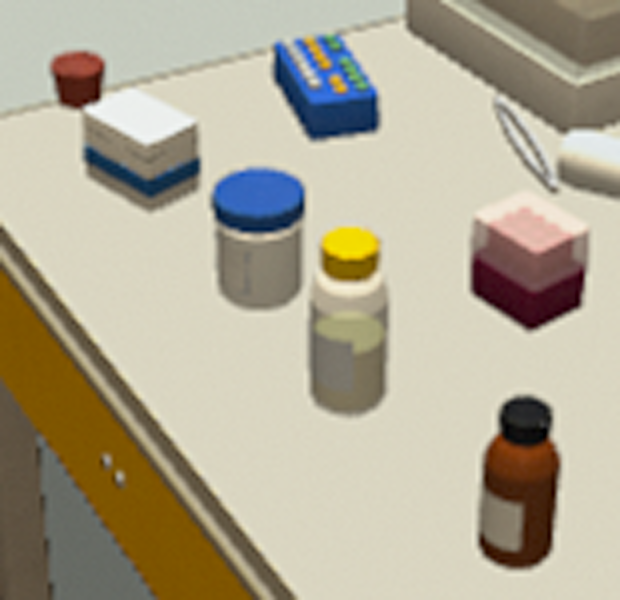

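The crops show every top face clearly: the lid, stopper and caps are round blobs, and the carton, box and block tops are rectangles with darker sides that need excluding. In the scene crop the top centres are at about carton (142,124), box (530,226) and block (326,71).

```bash
cat > h.py <<'E'
import cv2,numpy as np
from cell import status,get_image,ctrl
np.set_printoptions(precision=4,suppress=True)
def ray(d,p):
    v=d["T"][:3,:3]@np.linalg.solve(d["intrinsics"],[p[0],p[1],1.]);return d["T"][:3,3],v/np.linalg.norm(v)
def plane(d,p,z):
    o,v=ray(d,p);return (o+v*(z-o[2])/v[2])
def tri(d1,p1,d2,p2):
    (a,u),(b,v)=ray(d1,p1),ray(d2,p2)
    k=np.linalg.lstsq(np.c_[u,-v],b-a,rcond=None)[0];P,Q=a+k[0]*u,b+k[1]*v
    return (P+Q)/2,np.linalg.norm(P-Q)
def blob(d,box,f):
    "largest contour of mask f(h,s,v) within box x0,y0,x1,y1, at 4x"
    x0,y0,x1,y1=box;c=cv2.resize(d["frame"][y0:y1,x0:x1],None,fx=4,fy=4,interpolation=cv2.INTER_CUBIC)
    h,s,v=[a.astype(int) for a in cv2.split(cv2.cvtColor(c,cv2.COLOR_BGR2HSV))]
    m=f(h,s,v).astype(np.uint8);m=cv2.morphologyEx(m,cv2.MORPH_CLOSE,np.ones((9,9)))
    k=max(cv2.findContours(m,0,2)[0],key=cv2.contourArea)
    return cv2.convexHull(k).reshape(-1,2)/4.+[x0-.375,y0-.375]
red=lambda h,s,v:((h<12)|(h>168))&(s>100)
blue=lambda h,s,v:(h>100)&(h<130)&(s>120)
yel=lambda h,s,v:(h>18)&(h<32)&(s>140)
def rnd(d,k,top=False):
    "centre of top circle"
    x,y=k.min(0);X,Y=k.max(0)
    if top: return cv2.minEnclosingCircle(k.astype(np.float32))[0]
    _,v=ray(d,((x+X)/2,y)); return ((x+X)/2,y+(X-x)/2*abs(v[2]))
E
cat > m.py <<'E'
from h import *
t,s=get_image("top"),get_image("scene")
R={"jar":((275,240,320,288),blue,(285,210,315,250),blue,.072),
"stopper":((155,250,188,280),red,(243,183,265,203),red,.030),
"ycap":((340,252,370,282),yel,(312,228,332,247),yel,.107),
"dropper":((410,250,440,275),lambda h,s,v:(v<50)&~((s>130)&(v>45)),(355,270,378,288),lambda h,s,v:v<60,.089)}
for n,(b,f,b2,f2,z) in R.items():
    k=blob(t,b,f);p=rnd(t,k,1);q=rnd(s,blob(s,b2,f2))
    print(n,np.array(p),np.array(q),"plane",plane(t,p,z),"tri",*tri(t,p,s,q),"diam",2*cv2.minEnclosingCircle(k.astype(np.float32))[1]/450*(1.0-z))
S={"carton":((203,250,252,290),lambda h,s,v:(v>150)&(s<60),(270.5,206),.052),
"box":((318,180,362,218),lambda h,s,v:((h>160)|(h<12))&(s>20)&(v>125),(367.5,231.5),.058),
"block":((183,172,245,218),lambda h,s,v:((h>100)&(h<130)&(s>120)&(v>85))|((s>70)&(v>100)),(316.5,192.8),.034)}
for n,(b,f,q,z) in S.items():
    k=blob(t,b,f);P=np.array([plane(t,p,z)[:2] for p in k],np.float32)
    r=cv2.minAreaRect(P);p=np.array(cv2.minAreaRect(k.astype(np.float32))[0])
    B=cv2.boxPoints(r);e=B[1]-B[0];g=B[2]-B[1];L=e if np.hypot(*e)>np.hypot(*g) else g
    y=np.arctan2(-L[0],L[1]); y=(y+np.pi/2)%np.pi-np.pi/2
    print(n,"ctr",np.array(r[0]),"size",np.array(r[1]),"yaw",y,"tri",*tri(t,p,s,q))
p=rnd(t,blob(t,(435,185,487,240),lambda h,s,v:(h>20)&(h<45)&(s>30)&(v>150)),1);print("petri",plane(t,p,.012))
E
python3 m.py
```

```text
jar [297.2754 263.3747] [299.25   222.8005] plane [ 0.4244 -0.0079  0.072 ] tri [ 0.4236 -0.0074  0.0707] 0.0018190345157035465 diam 0.05096226860894097
stopper [170.2567 264.2347] [254.     190.5324] plane [0.4222 0.2651 0.03  ] tri [0.4212 0.2648 0.0325] 0.0019616703761580695 diam 0.03720581033494737
ycap [357.4186 266.4547] [322.375  234.8637] plane [ 0.418  -0.1289  0.107 ] tri [ 0.4173 -0.1285  0.1067] 0.001545057399238898 diam 0.028623622457716203
dropper [429.6003 261.0347] [365.75   278.1647] plane [ 0.4303 -0.2793  0.089 ] tri [ 0.4299 -0.2798  0.0858] 0.0009794982138686458 diam 0.02443700151655409
carton ctr [0.4146 0.1422] size [0.0453 0.0666] yaw 0.28739905 tri [0.4151 0.1435 0.0442] 0.0011439389800524085
box ctr [ 0.5594 -0.0967] size [0.0409 0.0536] yaw 0.16890788 tri [ 0.56   -0.0971  0.0545] 0.00027523086738219396
block ctr [0.5727 0.1771] size [0.0982 0.0506] yaw -0.21312678 tri [0.5741 0.1788 0.0272] 0.0005785005900868478
petri [ 0.5438 -0.3696  0.012 ]
```

```bash
cat > go.py <<'E'
import sys,numpy as np
from cell import status
from scipy.spatial.transform import Rotation as R
# go.py x y z yaw -> tool-frame shift and turn from the present pose
s=status.state();x=np.array(list(map(float,sys.argv[1:4])));r=R.from_euler('xyz',s["tcp_rot"])
w=(float(sys.argv[4]) if len(sys.argv)>4 else np.pi/2)
d=r.inv().apply(x-s["ee_pos"]);a=-(w-s["tcp_rot"][2]);a=(a+np.pi)%(2*np.pi)-np.pi
print("shift",d.round(4),"turn",round(a,4),"t",s["t"],"q",np.round(s["q"],2))
E
python3 go.py .424 -.0075 .2
python3 - <<'E'
from h import *
t=get_image("top")
for c in [(634,76),(725,66),(738,140),(645,152),(685.5,108.5)]: print(plane(t,(c[0]/3.6+150-.36,c[1]/3.6+170-.36),.058))
E
```

```text
shift [-0.3864 -0.3996  0.031 ] turn 1.128 t 0.2 q [ 0.98  0.21  1.54  0.    1.39 -0.15]
[ 0.58   -0.0666  0.058 ]
[ 0.5866 -0.1208  0.058 ]
[ 0.5422 -0.1285  0.058 ]
[ 0.5345 -0.0733  0.058 ]
[ 0.5608 -0.0973  0.058 ]
```

```bash
python3 -m crank '[0,-0.386,-0.4,0,1.128, 0,-0.386,-0.4,0,1.128, 0,-0.386,-0.4,0,1.128, 0,-0.386,-0.4,0,1.128, 0,-0.386,-0.4,0,1.128, 0,-0.386,-0.4,0,1.128, 0,-0.386,-0.4,0,1.128, 0,-0.386,-0.4,0,1.128, 0,-0.386,-0.4,0.03,1.128, 0,-0.386,-0.4,0.03,1.128]' 30; python3 go.py .424 -.0075 .038
```

```text
t: 1.5
ee_pos: [0.423, -0.0103, 0.1994]
tcp_rot: [-3.138, -0.0, 1.564]
contact_force: [-0.6, 0.4, -0.4]
finger_gap: 1.001
grip_force: 0.0
shift [0.0027 0.0017 0.1614] turn -0.0065 t 1.5 q [-0.23 -0.09  1.93 -0.    1.31 -0.22]
```

```bash
python3 -m crank '[0,0.003,0.001,0.05,0, 0,0.003,0.001,0.1,0, 0,0.003,0.001,0.145,0, 0,0.003,0.001,0.161,0, 0,0.003,0.001,0.161,0, 1,0.003,0.001,0.161,0, 1,0.003,0.001,0.161,0, 1,0.003,0.001,0.161,0, 1,0.003,0.001,0.161,0, 1,0.003,0.001,0.161,0]' 30
```

```text
t: 2.75
ee_pos: [0.4261, -0.0045, 0.0419]
tcp_rot: [3.139, 0.0, 1.571]
contact_force: [-2.0, -0.3, 6.9]
finger_gap: 0.65
grip_force: 31.1
```

```bash
python3 go.py .55 .0715 .04
```

```text
shift [0.076  0.1239 0.0022] turn -0.0001 t 2.75 q [-0.21  0.16  2.05  0.    0.93 -0.21]
```

```bash
python3 -m crank '[1,0,0,-0.03,0, 1,0,0,-0.06,0, 1,0.03,0.05,-0.06,0, 1,0.06,0.1,-0.06,0, 1,0.076,0.124,-0.06,0, 1,0.076,0.124,-0.06,0, 1,0.076,0.124,-0.06,0, 1,0.076,0.124,-0.03,0, 1,0.076,0.124,-0.008,0, 1,0.076,0.124,-0.008,0]' 30;python3 go.py .55 .0715 .042
```

```text
t: 4.0
ee_pos: [0.5454, 0.071, 0.0463]
tcp_rot: [-3.136, -0.0, 1.57]
contact_force: [-0.0, 0.2, -0.2]
finger_gap: 0.651
grip_force: 32.4
shift [0.0005 0.0046 0.0043] turn -0.0011 t 4.0 q [-0.03  0.38  1.74 -0.    1.02 -0.03]
```

```bash
python3 -m crank '[1,0,0.004,0,0, 1,0,0.004,0.003,0, 1,0,0.004,0.006,0, 1,0,0.004,0.006,0]' 30;python3 go.py .55 .0715 .042
```

```text
t: 4.5
ee_pos: [0.5526, 0.0718, 0.0422]
tcp_rot: [-3.141, -0.0, 1.571]
contact_force: [0.1, 0.7, -0.5]
finger_gap: 0.647
grip_force: 32.4
shift [-0.0003 -0.0026  0.0002] turn 0.0 t 4.5 q [-0.03  0.4   1.73  0.    1.01 -0.03]
```

```bash
python3 -m crank '[1,0,-0.001,0.002,0, 1,0,-0.001,0.002,0, 1,0,-0.001,0.002,0]' 30
```

```text
t: 4.88
ee_pos: [0.5526, 0.0718, 0.042]
tcp_rot: [3.14, 0.0, 1.571]
contact_force: [-1.4, 0.3, 7.5]
finger_gap: 0.65
grip_force: 32.9
```

Jar is on the bench. I'll release it, retreat, and head above the stopper.

```bash
python3 -m crank '[0,0,0,-0.001,0, 0,0,0,-0.001,0, 0,0,0,-0.001,0, 0,0,0,-0.05,0, 0,0,0,-0.1,0, 0,0.05,-0.04,-0.1,0, 0,0.1,-0.07,-0.1,0, 0,0.15,-0.1,-0.1,0, 0,0.193,-0.13,-0.1,0, 0,0.193,-0.13,-0.1,0]' 30;python3 go.py .422 .265 .005
python3 - <<'E'
from h import *
t,s=get_image("top"),get_image("scene")
cv2.imwrite("pics/t1.png",np.vstack([cv2.resize(t["frame"][150:290,150:350],None,fx=3,fy=3)[:300],cv2.resize(s["frame"][170:270,230:430],None,fx=3,fy=3)]))
E
```

```text
t: 6.12
ee_pos: [0.4193, 0.267, 0.1399]
tcp_rot: [-3.14, -0.0, 1.576]
contact_force: [-0.4, -0.4, -0.1]
finger_gap: 1.003
grip_force: 0.0
shift [-0.0021  0.0029  0.1349] turn 0.0056 t 6.125 q [0.39 0.14 1.82 0.   1.18 0.39]
```

View pics/t1.png

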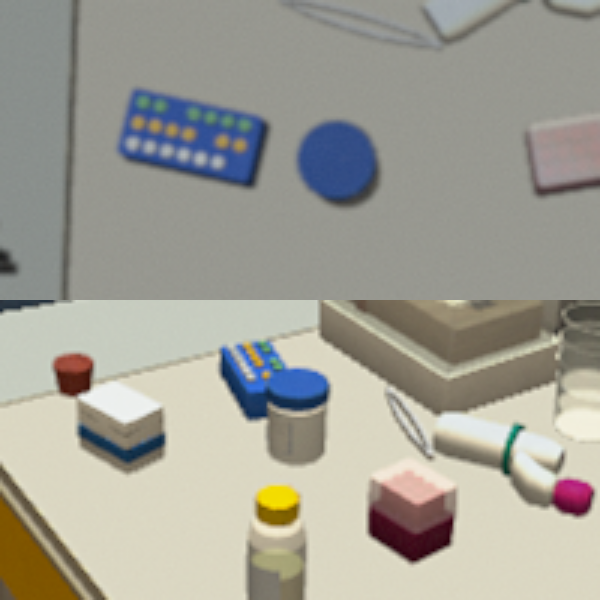

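Jar stands upright off the block's right end, with its lid at about top pixel (262,203). The stopper and carton are untouched.

```bash
cat > jar.py <<'E'
from h import *
t,s=get_image("top"),get_image("scene")
p=rnd(t,blob(t,(247,185,282,222),blue),1);q=rnd(s,blob(s,(319,292//2+47,341,212),blue))
P=plane(t,p,.072);print("jar",P,"tri",*tri(t,p,s,q))
d=P[:2]-[.5727,.1771];c,n=np.cos(-.213),np.sin(-.213);print("in block",np.array([c*d[0]+n*d[1],-n*d[0]+c*d[1]]))
E
python3 jar.py
python3 -m crank '[0,-0.002,0.003,0.05,0, 0,-0.002,0.003,0.09,0, 0,-0.002,0.003,0.12,0, 0,-0.002,0.003,0.135,0, 0,-0.002,0.003,0.135,0, 1,-0.002,0.003,0.135,0, 1,-0.002,0.003,0.135,0, 1,-0.002,0.003,0.135,0, 1,-0.002,0.003,0.135,0, 1,-0.002,0.003,0.135,0]' 25
```

```text
jar [0.5493 0.0674 0.072 ] tri [0.5488 0.0677 0.0722] 0.0011286464462299246
in block [ 0.0003 -0.1122]
t: 7.58
ee_pos: [0.4257, 0.2632, 0.0066]
tcp_rot: [3.14, -0.001, 1.571]
contact_force: [-2.4, -0.9, 6.2]
finger_gap: 0.423
grip_force: 24.6
```

```bash
python3 -m crank '[1,0,0,-0.05,0, 1,0,0,-0.1,0, 1,-0.05,0.03,-0.11,0, 1,-0.1,0.06,-0.11,0, 1,-0.15,0.09,-0.11,0, 1,-0.19,0.12,-0.11,0, 1,-0.1975,0.1275,-0.11,0, 1,-0.1975,0.1275,-0.1,0, 1,-0.1975,0.1275,-0.085,0, 1,-0.1975,0.1275,-0.085,0]' 25; python3 go.py .553 .0657 .0786;python3 - <<'E'
from h import *
s,t=get_image("scene"),get_image("top")
cv2.imwrite("pics/s2.png",cv2.resize(s["frame"][130:250,250:410],None,fx=4,fy=4))
E
```

```text
t: 8.82
ee_pos: [0.5492, 0.0666, 0.0876]
tcp_rot: [-3.136, -0.0, 1.573]
contact_force: [0.6, -0.3, 1.0]
finger_gap: 0.417
grip_force: 25.2
shift [-0.0009  0.0038  0.009 ] turn 0.0019 t 8.825 q [-0.04  0.33  1.72  0.    1.11 -0.04]
```

View pics/s2.png

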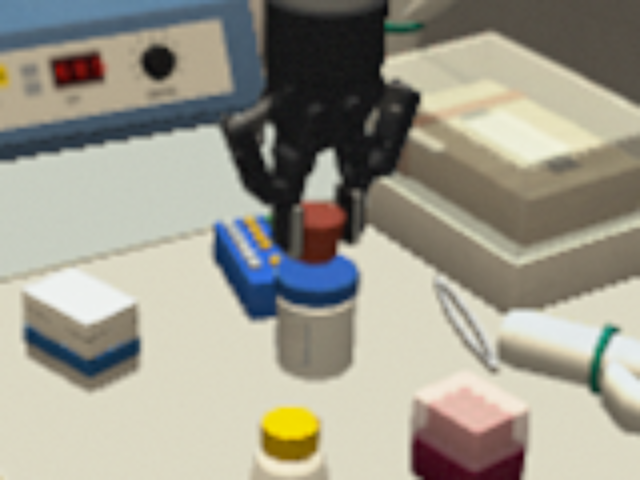

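The stopper is held upright just above the lid, at crop (320,232) over the lid at (317,275).

```bash
python3 -m crank '[1,-0.001,0.001,0,0, 1,-0.001,0.001,0.003,0, 1,-0.001,0.001,0.005,0, 1,-0.001,0.001,0.005,0]' 25; python3 go.py .553 .0657 .0786
```

```text
t: 9.43
ee_pos: [0.5531, 0.0642, 0.085]
tcp_rot: [-3.141, -0.0, 1.571]
contact_force: [0.1, 0.5, -0.2]
finger_gap: 0.427
grip_force: 25.2
shift [ 0.0015 -0.0001  0.0064] turn -0.0001 t 9.425 q [-0.04  0.33  1.71  0.    1.1  -0.04]
```

```bash
python3 -m crank '[1,0.0015,0,0.002,0, 1,0.0015,0,0.004,0, 1,0.0015,0,0.006,0, 1,0.0015,0,0.0065,0, 1,0.0015,0,0.0065,0]' 25
```

```text
t: 10.05
ee_pos: [0.5532, 0.0657, 0.0787]
tcp_rot: [-3.141, -0.0, 1.571]
contact_force: [-0.4, -1.3, 0.1]
finger_gap: 0.422
grip_force: 25.2
```

```bash
python3 -m crank '[1,0,0,0.0015,0, 1,0,0,0.0015,0, 1,0,0,0.0015,0]' 25
```

```text
t: 10.42
ee_pos: [0.5539, 0.0658, 0.0781]
tcp_rot: [3.14, -0.0, 1.571]
contact_force: [-0.7, 0.5, 6.5]
finger_gap: 0.423
grip_force: 25.5
```

Contact. I'll release, retreat straight up, and head above the carton.

```bash
python3 -m crank '[0,0,0,-0.001,0, 0,0,0,-0.001,0, 0,0,0,-0.001,0, 0,0,0,-0.001,0, 0,0,0,-0.04,0, 0,0,0,-0.09,0, 0,0.03,-0.05,-0.09,0, 0,0.06,-0.1,-0.09,-0.15, 0,0.08,-0.135,-0.09,-0.287, 0,0.08,-0.135,-0.09,-0.287]' 25; python3 go.py .418 .1455 .013 1.858;python3 - <<'E'
from h import *
s,t=get_image("scene"),get_image("top")
cv2.imwrite("pics/s3.png",np.vstack([cv2.resize(s["frame"][160:240,250:410],None,fx=4,fy=3.5)[:280],cv2.resize(t["frame"][170:240,150:310],None,fx=4,fy=4)]))
for k,box in(("top",(247,185,285,222)),):
    p=rnd(t,blob(t,box,red),1);j=rnd(t,blob(t,box,blue),1);a,b=plane(t,p,.102),plane(t,j,.072);print(a,b,a-b)
E
```

```text
t: 11.68
ee_pos: [0.4157, 0.1467, 0.1668]
tcp_rot: [-3.14, -0.0, 1.861]
contact_force: [-0.3, 0.4, 0.1]
finger_gap: 1.0
grip_force: 0.0
shift [-0.0019  0.0021  0.1538] turn 0.0026 t 11.675 q [ 0.14 -0.02  1.93  0.    1.23 -0.15]
[0.5538 0.0691 0.102 ] [0.5489 0.067  0.072 ] [0.0049 0.0021 0.03  ]
```

View pics/s3.png

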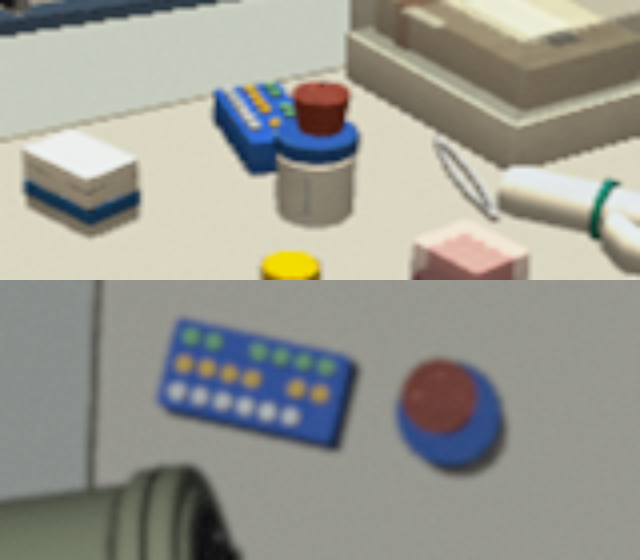

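The stopper sits upright on the lid, about 5 mm off centre (top crop (440,396)), which is inside the tolerance. Next is the carton.

```bash
python3 -m crank '[0,-0.001,0.001,0.05,0, 0,-0.001,0.001,0.1,0, 0,-0.001,0.001,0.14,0, 0,-0.001,0.001,0.154,0, 0,-0.001,0.001,0.154,0, 1,-0.001,0.001,0.154,0, 1,-0.001,0.001,0.154,0, 1,-0.001,0.001,0.154,0, 1,-0.001,0.001,0.154,0, 1,-0.001,0.001,0.154,0]' 35; python3 go.py .5635 -.094 .073 1.721
```

```text
t: 13.02
ee_pos: [0.4207, 0.1453, 0.0147]
tcp_rot: [3.139, 0.001, 1.858]
contact_force: [-1.7, -1.0, 7.4]
finger_gap: 0.509
grip_force: 37.1
shift [-0.2699  0.0693 -0.058 ] turn 0.137 t 13.025 q [ 0.14  0.25  2.02 -0.    0.87 -0.15]
```

```bash
python3 -m crank '[1,0,0,-0.05,0, 1,0,0,-0.1,0, 1,0,0,-0.135,0, 1,-0.05,0.013,-0.135,0, 1,-0.1,0.026,-0.135,0, 1,-0.15,0.039,-0.135,0.05, 1,-0.2,0.052,-0.135,0.1, 1,-0.25,0.065,-0.135,0.137, 1,-0.271,0.071,-0.12,0.137, 1,-0.271,0.071,-0.1,0.137]' 35; python3 -m crank '[1,0,0,0.02,0, 1,0,0,0.034,0, 1,0,0,0.034,0, 1,0,0,0.034,0]' 35; python3 go.py .5655 -.0945 .073 1.721
python3 - <<'E'
from h import *
s,t=get_image("scene"),get_image("top")
cv2.imwrite("pics/s4.png",cv2.resize(s["frame"][170:280,300:440],None,fx=5,fy=5))
E
```

```text
t: 14.28
ee_pos: [0.566, -0.097, 0.1137]
tcp_rot: [3.139, 0.002, 1.718]
contact_force: [-1.0, 1.1, -1.5]
finger_gap: 0.508
grip_force: 36.6
t: 14.78
ee_pos: [0.5649, -0.0948, 0.0801]
tcp_rot: [3.14, 0.001, 1.721]
contact_force: [-0.1, 0.0, -0.7]
finger_gap: 0.509
grip_force: 36.6
shift [0.0002 0.0006 0.0071] turn 0.0 t 14.775 q [-0.32  0.37  1.67 -0.    1.1  -0.47]
```

View pics/s4.png

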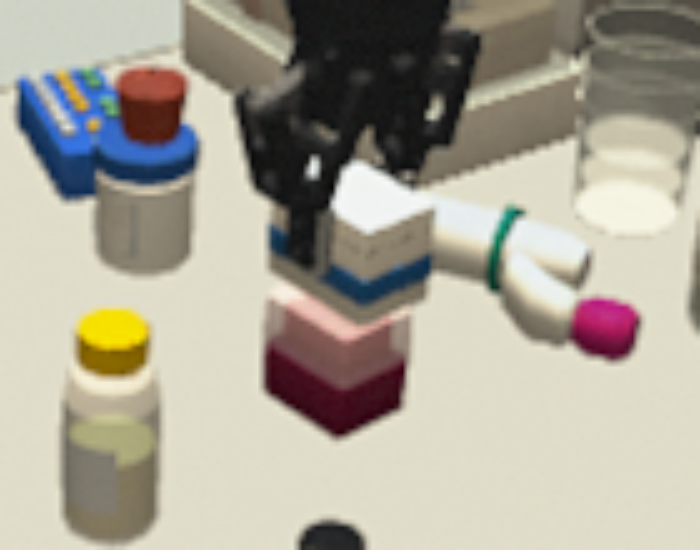

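The carton is held square about 7 mm above the box. Its centre is at about crop x 350 against the box's 337, so it is about 4 mm too far image-right. I'll correct that while lowering.

```bash
python3 -m crank '[1,0.002,-0.003,0,0, 1,0.002,-0.003,0.003,0, 1,0.002,-0.003,0.006,0, 1,0.002,-0.003,0.008,0, 1,0.002,-0.003,0.008,0, 1,0.002,-0.003,0.008,0]' 35
```

```text
t: 15.62
ee_pos: [0.5611, -0.0932, 0.0727]
tcp_rot: [-3.141, -0.0, 1.721]
contact_force: [-3.6, 1.8, 8.1]
finger_gap: 0.514
grip_force: 37.5
```

```bash
python3 -m crank '[0,0,0,-0.001,0, 0,0,0,-0.001,0, 0,0,0,-0.001,0, 0,0,0,-0.001,0, 0,0,0,-0.05,0, 0,0,0,-0.1,0, 0,-0.04,-0.04,-0.11,0.05, 0,-0.08,-0.08,-0.11,0.1, 0,-0.12,-0.12,-0.11,0.15, 0,-0.163,-0.153,-0.11,0.15]' 35; python3 -m crank '[0,0,0,0,0]'; python3 go.py .434 -.277 .026
python3 - <<'E'
from h import *
s,t=get_image("scene"),get_image("top")
cv2.imwrite("pics/s5.png",np.hstack([cv2.resize(s["frame"][190:260,330:400],None,fx=5,fy=5),cv2.resize(t["frame"][165:235,305:375],None,fx=5,fy=5)]))
k=blob(t,(310,170,370,230),lambda h,s,v:(v>150)&(s<60));P=np.array([plane(t,p,.110)[:2] for p in k],np.float32);print(cv2.minAreaRect(P))
E
```

```text
t: 16.88
ee_pos: [0.4328, -0.2783, 0.1814]
tcp_rot: [3.141, 0.0, 1.571]
contact_force: [-0.4, -0.6, -0.7]
finger_gap: 1.001
grip_force: 0.0
t: 17.0
ee_pos: [0.4325, -0.2803, 0.1815]
tcp_rot: [-3.142, 0.001, 1.565]
contact_force: [0.1, 0.7, -0.4]
finger_gap: 0.998
grip_force: 0.0
shift [0.0035 0.0015 0.1555] turn -0.0058 t 17.0 q [-0.74  0.13  1.74 -0.    1.27 -0.74]
((0.5706723928451538, -0.0993722528219223), (0.10855377465486526, 0.06940877437591553), 88.69385528564453)
```

View pics/s5.png

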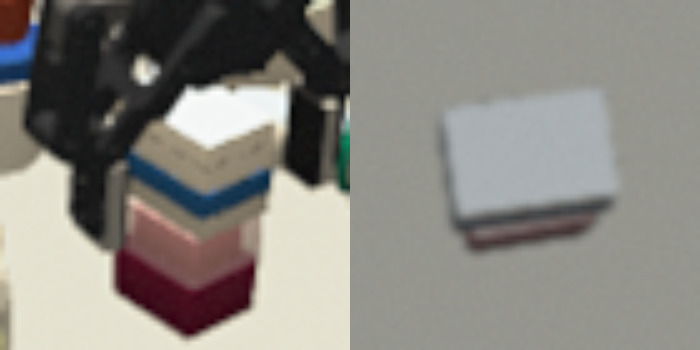

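Carton sits on the box, square to it: carton top in the right crop about (445–618, 90–218) with the box rim just below. Now the dropper.

```bash
python3 -m crank '[0,0.001,0.001,0.04,0, 0,0.001,0.001,0.08,0, 0,0.001,0.001,0.12,0, 0,0.001,0.001,0.155,0, 0,0.001,0.001,0.155,0, 1,0.001,0.001,0.155,0, 1,0.001,0.001,0.155,0, 1,0.001,0.001,0.155,0, 1,0.001,0.001,0.155,0, 1,0.001,0.001,0.155,0]' 40; python3 go.py .597 .277 .027
python3 - <<'E'
from h import *
t=get_image("top")
k=blob(t,(318,178,364,214),lambda h,s,v:(v>150)&(h>90)&(h<130)&(s>12));P=np.array([plane(t,p,.110)[:2] for p in k],np.float32);print(cv2.minAreaRect(P))
print(plane(t,(341.4,195.3),.11), [t["frame"][y,x] for x,y in((340,195),(320,220))])
E
```

```text
t: 18.35
ee_pos: [0.4361, -0.2772, 0.0283]
tcp_rot: [3.139, 0.002, 1.571]
contact_force: [-1.8, 0.5, 5.5]
finger_gap: 0.434
grip_force: 39.7
shift [0.5542 0.1608 0.0006] turn -0.0001 t 18.35 q [-0.73  0.35  1.84 -0.    0.95 -0.73]
((0.5620000958442688, -0.09453365206718445), (0.041729655116796494, 0.06358795613050461), 8.077277183532715)
[ 0.5611 -0.0965  0.11  ] [array([180, 176, 169], dtype=uint8), array([141, 149, 149], dtype=uint8)]
```

```bash
python3 -m crank '[1,0,0,-0.05,0, 1,0,0,-0.1,0, 1,0,0,-0.15,0, 1,0.055,0.016,-0.15,0, 1,0.11,0.032,-0.15,0, 1,0.165,0.048,-0.15,0, 1,0.22,0.065,-0.15,0, 1,0.275,0.08,-0.15,0, 1,0.33,0.097,-0.15,0, 1,0.385,0.113,-0.15,0]' 40;  python3 -m crank '[1,0.05,0.015,0,0, 1,0.1,0.03,0,0, 1,0.14,0.042,0,0, 1,0.17,0.05,0,0, 1,0.17,0.05,0,0, 1,0.17,0.05,0.05,0, 1,0.17,0.05,0.1,0, 1,0.17,0.05,0.135,0, 1,0.17,0.05,0.14,0, 1,0.17,0.05,0.14,0]' 40; python3 go.py .5995 .2775 .0283
```

```text
t: 19.65
ee_pos: [0.5488, 0.1106, 0.1774]
tcp_rot: [3.139, -0.0, 1.571]
contact_force: [0.3, -0.6, -0.5]
finger_gap: 0.442
grip_force: 40.6
t: 20.9
ee_pos: [0.5989, 0.2783, 0.0375]
tcp_rot: [3.14, -0.0, 1.57]
contact_force: [-0.4, -0.1, -0.4]
finger_gap: 0.435
grip_force: 40.6
shift [-0.0008  0.0005  0.0092] turn -0.0007 t 20.9 q [ 0.3   0.58  1.45 -0.    1.1   0.3 ]
```

Run:
```python
from h import *
s=get_image("scene")
cv2.imwrite("pics/s6.png",cv2.resize(s["frame"][130:260,230:400],None,fx=4,fy=4))
```

```text
(no output)
```

View pics/s6.png

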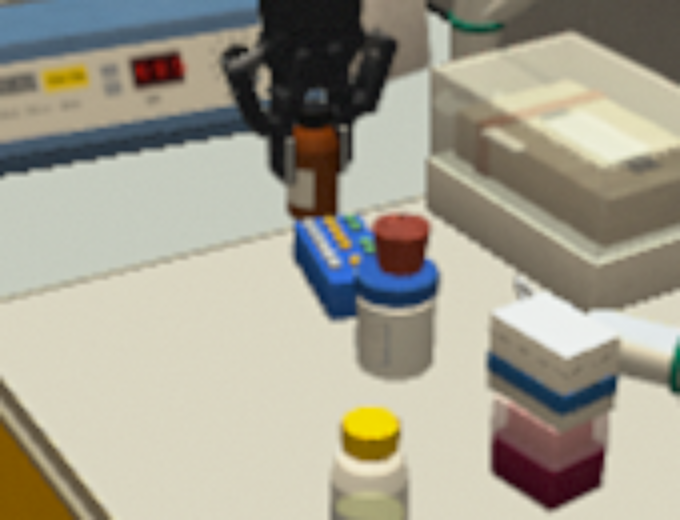

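The bottle hangs upright beyond the block's left end at crop (315,165), and the stopper, jar and carton stack are intact. Lowering now.

```bash
python3 -m crank '[1,-0.001,0,0.004,0, 1,-0.001,0,0.007,0, 1,-0.001,0,0.009,0, 1,-0.001,0,0.0105,0, 1,-0.001,0,0.0105,0, 1,-0.001,0,0.0105,0]' 40
```

```text
t: 21.7
ee_pos: [0.5985, 0.2779, 0.0283]
tcp_rot: [3.141, 0.0, 1.571]
contact_force: [-5.0, -2.0, 10.1]
finger_gap: 0.439
grip_force: 42.0
```

```bash
python3 -m crank '[0,0,0,-0.001,0, 0,0,0,-0.001,0, 0,0,0,-0.001,0, 0,0,0,-0.001,0, 0,0,0,-0.05,0, 0,0,0,-0.1,0, 0,0,0,-0.15,0, 0,-0.03,-0.05,-0.15,0, 0,-0.06,-0.1,-0.15,0, 0,-0.09,-0.15,-0.15,0]' 40; python3 -m crank '[0,-0.05,-0.05,0,0, 0,-0.1,-0.08,0,0, 0,-0.1,-0.08,0,0]'
python3 - <<'E'
from h import *
t,s=get_image("top"),get_image("scene")
cv2.imwrite("pics/t7.png",np.hstack([cv2.resize(t["frame"][170:290,140:380],None,fx=1.7,fy=1.7),cv2.resize(s["frame"][170:272,240:400],None,fx=2.0,fy=2.0)]))
c,n=np.cos(-.213),np.sin(-.213)
f=lambda P:(lambda d:np.array([c*d[0]+n*d[1],-n*d[0]+c*d[1]]))(P[:2]-[.5727,.1771])
k=blob(t,(145,170,183,205),lambda h,s,v:v<50);p=rnd(t,k,1);P=plane(t,p,.089);print("dropper",p,P,f(P))
p=rnd(t,blob(t,(340,252,370,282),yel),1);print("ycap",plane(t,p,.107))
p=rnd(t,blob(t,(435,185,487,240),lambda h,s,v:(h>20)&(h<45)&(s>30)&(v>150)),1);print("petri",plane(t,p,.012))
E
```

```text
t: 22.95
ee_pos: [0.4467, 0.1869, 0.1758]
tcp_rot: [3.141, 0.0, 1.571]
contact_force: [0.1, -0.4, 0.4]
finger_gap: 0.999
grip_force: 0.0
t: 23.32
ee_pos: [0.3654, 0.0857, 0.175]
tcp_rot: [-3.14, 0.001, 1.567]
contact_force: [0.7, -0.2, 0.4]
finger_gap: 1.0
grip_force: 0.0
dropper (162.15403747558594, 177.3200225830078) [0.5984 0.2701 0.089 ] [0.0055 0.0964]
ycap [ 0.4176 -0.1287  0.107 ]
petri [ 0.5438 -0.3698  0.012 ]
```

View pics/t7.png

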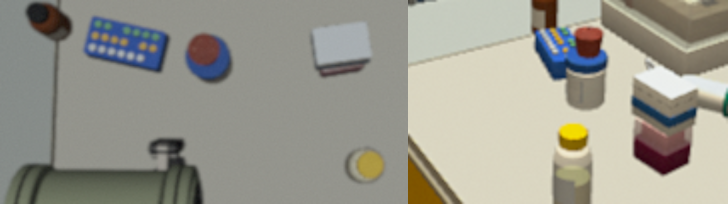

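All pieces are in place: the dropper is at (5.5, 96) mm and the jar at (0, −112) mm in the block frame. The stopper and carton are upright, and the bystanders have not moved.

```bash
python3 -c "from cell import ctrl;print(ctrl.job_done())"
```

```text
the job is handed in; nothing more can be done
None
```

The staining station is laid out and handed in at about 23 s. In the last images every piece was upright and within tolerance, with the yellow-capped bottle and petri dish unmoved; the hand-in returned no verdict.

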